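# Index the dividing table on to its next notch

### The job

Turn the dividing table on by exactly one notch, clockwise as seen from above: press the red plunger down with the fingertips to unlock the table, push the table round by its yellow post, and let the plunger spring fully up so that it locks in the next notch. Leave the brass flange sitting on the table, and leave the spray can, the blue pot and the gauge block where they stand.

Things in the scene. Friction and masses are not known exactly. Their poses are not given: they have to be found in the camera images.
- fixture_axis (a point): Fixed point on the upright axis of the bolted-down dividing fixture, 58 mm above the bench, level with the tops of the steel turning table (132 mm across) and its grey arm (66 mm wide, reaching 122 mm from the axis). Below: a fixed steel ring (180 mm across, 30 to 40 mm above the bench) with six rim notches 60 degrees apart, and a green foot, 208 mm across.
- plunger_top (a point): Centre of the top of the red plunger button, 36 mm across, on the grey arm 100 mm from the axis; 88 mm above the bench when up. Goes straight down, 16 mm at most, against a spring (4 N at first, 7.5 N at the bottom). Pressed 10 mm or more, its brass tooth drops out of the ring's notch and the table can turn.
- post_mid (a point): Middle (88 mm above the bench) of the upright yellow push post on the grey arm: 12 mm thick, its round top (15 mm ball) 113.5 mm above the bench. It stands beside the plunger on the clockwise side, 30 mm centre to centre measured square to the arm, so a fingertip that presses the plunger and moves clockwise comes to push on the post.
- table_turn (a joint): Turn of the table and arm in rad: about 0 at the start (locked in a notch, with about 0.02 rad of play), growing clockwise seen from above; 1.047 at the next notch. About 1.5 N at the post turns it when it is unlocked.
- plunger (a joint): How far the plunger is down, in m: 0 fully up (tooth in a notch, locked), 0.016 at the bottom. Let go between two notches, the tooth rides under the ring with the button 0.009 down (79 mm above the bench); it snaps up and locks by itself when the next notch arrives.
- flange_center (a point): Centre of the loose brass (golden) flange ring with six small dark hole marks (84 mm across, 16 mm high, 23 mm bore) that lies on the turning table over a central steel spigot (19 mm thick, top 84 mm above the bench); 66 mm above the bench.
- spray_can_mid (a point): Mid-height of the standing spray can (orange, white label band and cap), 52 mm across, 130 mm high.
- punch_pot_mid (a point): Mid-height of the blue open pot, 56 mm across, 70 mm high.
- gauge_block_mid (a point): Centre of the aluminium gauge block, 70 x 35 x 30 mm high, lying on the bench.

How it is judged (in metres and radians):
On the way, in this order (a step that is already met when the one before it is completed fails the run):
1. the plunger is pressed in (over 9 mm) with the table still at its first notch (value of joint plunger above 0.0092 m and value of joint table_turn below 0.2 rad), for 0.02 s.
2. the table is turned clockwise off its first notch, the tooth out of the ring (value of joint table_turn above 0.35 rad and value of joint plunger above 0.006 m), for 0.02 s.
At the end, for the whole second after the job is handed in: The table stands at rest one notch on (1.047 rad, within 0.05 rad), the plunger is fully up (within 3 mm) and so locked in that notch, the flange lies on the table round its spigot (within 3 mm of its height and 6 mm of the axis), and the three other things are within 20 mm of where they stood (value of joint table_turn between 0.997 and 1.097 rad and value of joint plunger below 0.003 m and velocity of joint table_turn between -0.03 and 0.03 rad/s and z of flange_center in the frame of fixture_axis below 0.011 m and horizontal distance between flange_center and fixture_axis below 0.006 m and distance of each of spray_can_mid, punch_pot_mid, gauge_block_mid from where it was at the start of the episode below 0.02 m); the robot touches nothing.
It fails at once if the spray can, blue pot or gauge block was shoved, lifted or knocked over (moved over 20 mm) (distance of any of spray_can_mid, punch_pot_mid, gauge_block_mid from where it was at the start of the episode above 0.02 m).
It fails at once if the brass flange was lifted off the table (over 8 mm) or pulled off its spigot (z of flange_center in the frame of fixture_axis above 0.016 m or horizontal distance between flange_center and fixture_axis above 0.01 m).
It fails at once if the table was turned past the next notch (value of joint table_turn above 1.25 rad).
It fails at once if the table was turned the wrong way (value of joint table_turn below -0.15 rad).
It also fails if it takes over 38 s, if anything falls off the work surface, if the arm or the gripper's body presses on something with over 40 N, if the wrist force passes 120 N, or if a joint passes its speed limit or range.

### The arm

A 6-joint arm with a two-finger parallel gripper is mounted at the origin on the work surface. World frame = base frame: x ahead of the robot, y to its left, z up, the work surface at z = 0. Lengths are in mm, angles in rad, forces in N, time in s.
With the tool pointing down it reaches from about 325 to 850 mm from the base axis. Payload 15.5 kg.
Tool frame: the origin (TCP) lies midway between the tips of the shut fingers; the grasp point (between the pads) lies 19 mm behind it (arm.grasp_offset is the z of the grasp point in the tool frame, in mm); z points along the fingers, y is the direction in which the jaws open and shut (so a half turn about z gives the same grasp; the last joint's range is limited). The gripper opens to 91 mm and grips with 3 to 60 N. Pads are 32 mm wide; open, the fingers measure 118 mm over their backs; the gripper's body (76 mm by 178 mm) begins 60 mm behind the grasp point.
Start: joints at [1.159, 0.494, 1.345, -0, 1.302, -0.096], TCP at [194.106, 594.095, 213.915] pointing down, gripper open.
Joint ranges: [-2.91, 2.91], [-0.82, 2.16], [0.22, 2.67], [-1.22, 4.37], [0.12, 2.79], [-3.08, 3.08]. Speed limits (rad/s): [1.89, 1.89, 2.57, 3.01, 3.01, 3.01].

### API

Orientations are given as a unit quaternion [w, x, y, z].
In Python, from station import state, imaging, hand_in, arm gives the robot as it stands.
- The arm moves only by the tool move_arm, never from a script. Its argument "moves" is a list of rows, each a list of 5 numbers: the shift along the world's x, y, z in m, then the turn about the world's z in rad, then the opening in per cent of the stroke, from 0 (shut) to 100 (fully open). A call has 1 to 12 rows; each row is the pose to reach, as a shift and turn from the pose measured when the call began; what a row does not reach only later rows make up. A row lasts 1/10 s, in which the tool goes at most 50 mm and 8.59 degrees, less where a joint would pass 70% of its speed; a pose out of reach is approached as far as the arm can. A call with a gripper value outside its range is refused whole. The fingers move at their own pace and stop on an object; the grip force is fixed at half the most. Time passes only in rows, so rows that repeat a pose let the fingers close. It gives the time, the measured TCP pose, the force and the opening at its end, in the units of the state.
- state(): the state, without advancing time (a new reading comes with each control period).
- imaging.snapshot(name): name is "scene" or "side" or "wrist"; returns the picture (400x640x3 uint8, blue, green, red); there is no depth.
- imaging.camera_model(name): a dict with "fovy" (degrees; the focal length in pixels is half the picture's height over the tangent of half this angle, whatever the lens; pixels are square), "cx", "cy" (the principal point, pixels), "xyz" and "attitude" of the camera in the world. Camera axes: x right, y down, z forward; pixel columns grow to the right and rows downward; lengths in mm; the calibration is good to about 2 mm. A picture is of the moment at which its call begins: read the wrist's pose just before it. camera_model takes no time and is no camera call; for the wrist camera it gives the pose at the moment of the call.
- hand_in(): hands the job in, once; it reports no verdict.
The state is a dict: "clock": time; "joint_positions": joint angles; "dq": joint speeds; "joint_efforts": joint torques, N m; "position": TCP position; "eef_rot": TCP orientation; "contact_force": force on the tool from outside, world axes, zero at the start; "torque": the same for the moment, N m; "opening": opening from 0.0 (shut) to 1.0 (fully open).
Only numpy, scipy, OpenCV 4.12 (cv2) and the standard library are available. Lean on these libraries where they do the work, as an engineer would, in place of code of your own. Each camera call takes 0.05 s, during which the arm holds its last target.

## Working session

There is one attempt and no reset: what is moved stays moved. The work goes in short steps, Python scripts to look and compute and a tool call to move; the robot and the scene stay as the last step left them, time stands still between calls to the robot, and variables do not carry over. Pictures are saved under pics/ and viewed, and the job is handed in when it is done.

Besides the shell and the picture viewer there is one more tool, called after ">>>" by a JSON object that holds its "fn" and its "kwargs". move_arm: Moves the arm, as the interface text tells. Its arguments: {"type":"object","properties":{"moves":{"type":"array"}},"required":["moves"]}

```bash
mkdir -p pics; ls; python3 - <<'E'
from station import state, imaging
import cv2
s=state();print(s)
for n in("scene","side","wrist"):
    print(n,imaging.camera_model(n)); cv2.imwrite(f"pics/{n}0.png",imaging.snapshot(n))
E
```

```text
pics
{'clock': 0.0, 'joint_positions': array([ 1.15947243e+00,  4.94175922e-01,  1.34610842e+00, -1.26795847e-05,
        1.30249122e+00, -9.54767428e-02]), 'dq': array([-0.00146209, -0.00015218, -0.00260116,  0.00083251, -0.00129779,
       -0.00031455]), 'joint_efforts': array([-7.94058506e-04, -8.78790879e+01, -3.81859624e+01,  7.04713049e-02,
        5.31938032e-02, -1.32984446e-04]), 'position': array([193.97924138, 593.75142181, 213.35047117]), 'eef_rot': array([-1.42358494e-04,  1.57266275e-01,  9.87556059e-01, -5.74096407e-04]), 'contact_force': array([ 0.76041745, -0.09525511,  0.69281726]), 'torque': array([-0.00998032, -0.00674964,  0.01876904]), 'opening': 1.0012815355938476}
scene {'fovy': 54.15316187643596, 'cx': 326.3354977225545, 'cy': 193.1459856671572, 'xyz': array([1004.40033202,  719.22134207,  965.6067344 ]), 'attitude': array([-0.09885783,  0.24991912,  0.89260263, -0.36197805])}
side {'fovy': 42.36133896551689, 'cx': 310.8293364815251, 'cy': 202.45229714662705, 'xyz': array([ 121.37207859, -999.64231433,  946.80324782]), 'attitude': array([-0.43301559,  0.87450257, -0.20059949,  0.08661761])}
wrist {'fovy': 62.410209125218564, 'cx': 319.6524638134148, 'cy': 196.47414357852526, 'xyz': array([125.91756284, 615.06219309, 384.04553948]), 'attitude': array([0.10500992, 0.80258497, 0.58234861, 0.0755009 ])}
```

View pics/scene0.png

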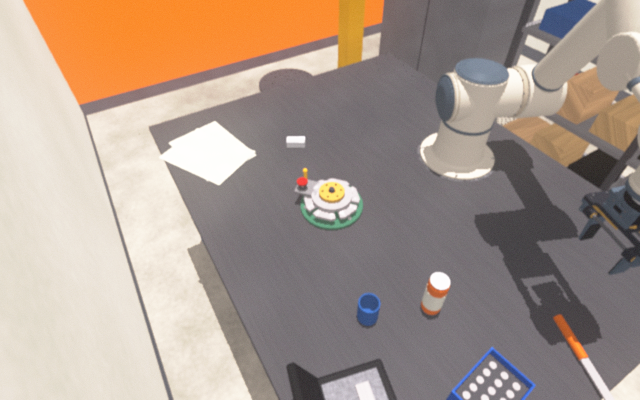

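View pics/side0.png

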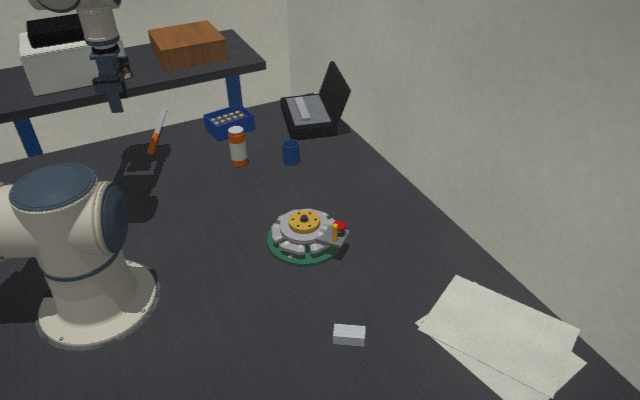

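View pics/wrist0.png

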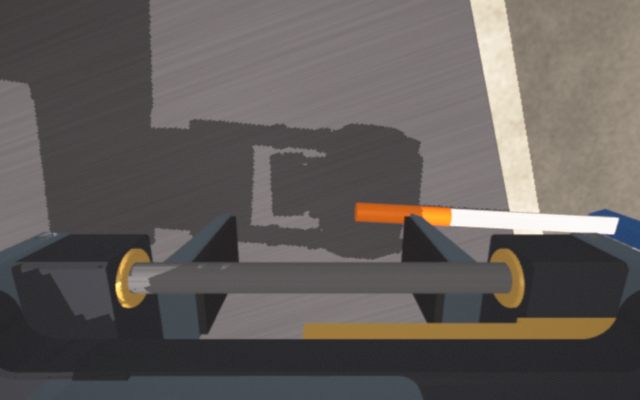

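The scene view shows the fixture near (332,195), with the plunger near (302,182) and the post near (305,172). In the side view they are at about (305,225), (341,226) and (335,228). I'll zoom in on both.

```bash
cat > h.py <<'E'
import numpy as np, cv2
from scipy.spatial.transform import Rotation as R
def cam(m):
    f=200/np.tan(np.radians(m['fovy']/2)); q=m['attitude']; r=R.from_quat([q[1],q[2],q[3],q[0]]).as_matrix()
    K=np.array([[f,0,m['cx']],[0,f,m['cy']],[0,0,1]]); return K,r,np.array(m['xyz'])
def proj(m,p):
    K,r,c=cam(m); v=K@(r.T@(np.array(p,float)-c)); return v[:2]/v[2]
def ray(m,uv):
    K,r,c=cam(m); d=r@np.linalg.solve(K,[*uv,1]); return c,d/np.linalg.norm(d)
def atz(m,uv,z):
    c,d=ray(m,uv); return c+d*(z-c[2])/d[2]
def tri(ms,uvs):
    A=np.zeros((3,3));b=np.zeros(3);L=[]
    for m,uv in zip(ms,uvs):
        c,d=ray(m,uv);P=np.eye(3)-np.outer(d,d);A+=P;b+=P@c;L.append((P,c))
    x=np.linalg.solve(A,b);return x,[np.linalg.norm(P@(x-c)) for P,c in L]
E
python3 - <<'E'
import cv2
a=cv2.imread('pics/scene0.png')[155:235,280:380];b=cv2.imread('pics/side0.png')[195:275,260:360]
cv2.imwrite('pics/z0.png',cv2.vconcat([cv2.resize(x,(700,560)if 0 else (375,300),interpolation=cv2.INTER_CUBIC) for x in(a,b)]))
cv2.imwrite('pics/za.png',cv2.resize(a,None,fx=7,fy=7,interpolation=cv2.INTER_CUBIC))
cv2.imwrite('pics/zb.png',cv2.resize(b,None,fx=7,fy=7,interpolation=cv2.INTER_CUBIC))
E
```

```text
(no output)
```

View pics/za.png

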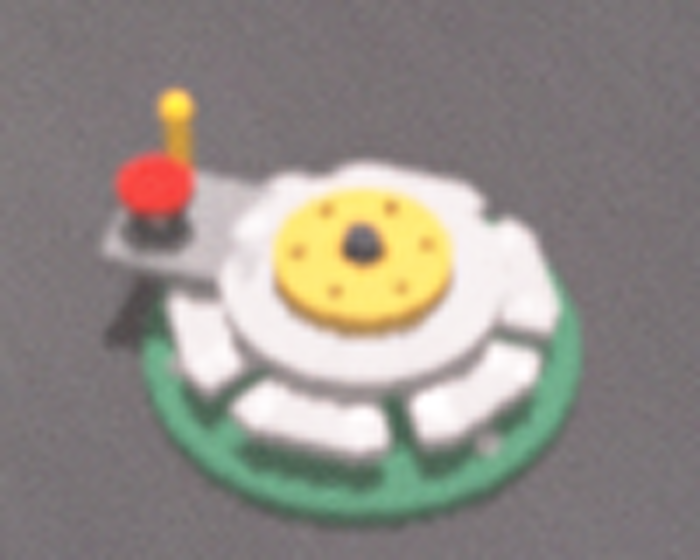

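View pics/zb.png

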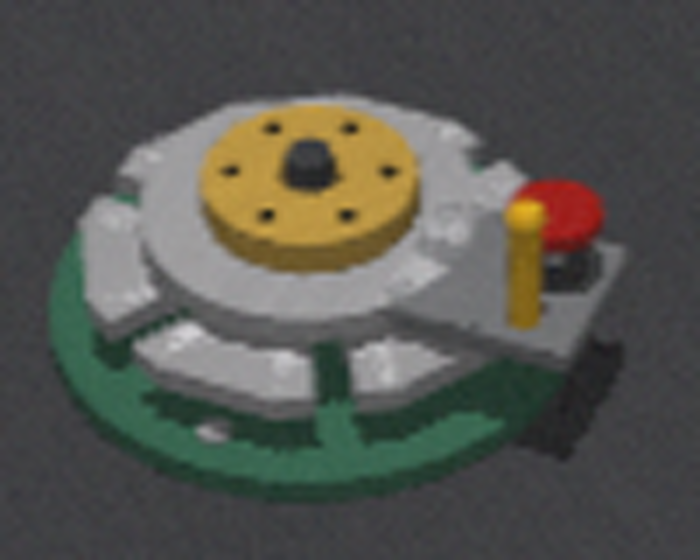

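```bash
python3 - <<'E'
from station import imaging
from h import *
ms=[imaging.camera_model(n) for n in("scene","side")]
o=[(280,155),(260,195)]
P={}
for n,a,b in [("plunger88",(155,182),(561,213)),("ball106",(176,106),(526,216)),("spig84",(362,234),(310,154)),("flange74",(363,254),(309,180))]:
    uv=[((p[0]+.5)/7-.5+q[0],(p[1]+.5)/7-.5+q[1]) for p,q in zip((a,b),o)]
    x,e=tri(ms,uv);P[n]=x;print(n,x.round(1),np.round(e,1),[atz(m,u,int(n[-3:]) if n[-3:].isdigit() else int(n[-2:])).round(1)[:2] for m,u in zip(ms,uv)])
ax=(P['spig84']+P['flange74'])/2;d=(P['plunger88']-ax)[:2];print(np.linalg.norm(d),np.degrees(np.arctan2(d[1],d[0])))
e=(P['ball106']-ax)[:2];print(np.linalg.norm(e),np.degrees(np.arctan2(e[1],e[0])), np.linalg.norm(P['ball106'][:2]-P['plunger88'][:2]))
for n,a,b in [("can",(434,294),(238,147)),("pot",(369,310),(291,152)),("blk",(296,142),(349,335))]:
    x,er=tri(ms,(a,b));print(n,x.round(0),np.round(er,1))
E
```

```text
plunger88 [ 605.8 -100.7   86.7] [0.1 0.1] [array([606.3, -99.5]), array([ 605.1, -102.1])]
ball106 [ 582.3 -119.5  108.3] [0.7 0.7] [array([ 581.8, -122.1]), array([ 583. , -116.7])]
spig84 [539.7 -24.5  83.5] [0.7 0.7] [array([540.6, -24.4]), array([538.8, -24.6])]
flange74 [539.1 -24.1  70.7] [0.9 0.9] [array([541.7, -21.7]), array([536.8, -27.4])]
101.21058321555579 -49.0121455510773
104.4075562293122 -65.72313085933541 30.04625489512719
can [506. 422.  64.] [0.7 0.7]
pot [665. 360.  35.] [1.1 1.1]
blk [ 489. -369.   14.] [0.3 0.3]
```

The triangulated points fit the drawing:

| Check | Measured | Given |
|---|---|---|
| Plunger radius from axis | 101 mm | 100 mm |
| Post to plunger | 30.0 mm | 30 mm |
| Plunger height | 86.7 mm | 88 mm |
| Spigot height | 83.5 mm | 84 mm |

The axis is at (539.4, -24.4) and the plunger at (605.5, -100.5), with the arm at -49°. Next I'll move above the plunger with the fingers shut and the jaw axis tangential.

>>> {"fn": "move_arm", "kwargs": {"moves": [[0.025, -0.042, 0, -0.1, 0], [0.05, -0.084, 0, -0.2, 0], [0.075, -0.126, 0, -0.3, 0], [0.1, -0.168, 0, -0.4, 0], [0.125, -0.21, 0, -0.5, 0], [0.15, -0.252, 0, -0.54, 0], [0.175, -0.294, 0, -0.54, 0], [0.2, -0.336, 0, -0.54, 0], [0.225, -0.378, 0, -0.54, 0], [0.25, -0.42, 0, -0.54, 0], [0.275, -0.462, 0, -0.54, 0], [0.3, -0.504, 0, -0.54, 0]]}}

```text
clock: 1.35
position: [494.6, 87.8, 213.5]
eef_rot: [-0.0, 0.415, 0.91, -0.0]
contact_force: [-0.2, -0.3, 0.3]
opening: 0.011
```

>>> {"fn": "move_arm", "kwargs": {"moves": [[0.025, -0.042, 0, 0, 0], [0.05, -0.084, 0, 0, 0], [0.075, -0.126, -0.02, 0, 0], [0.1, -0.168, -0.04, 0, 0], [0.111, -0.188, -0.063, 0, 0], [0.111, -0.188, -0.08, 0, 0], [0.111, -0.188, -0.095, 0, 0], [0.111, -0.188, -0.105, 0, 0], [0.111, -0.188, -0.105, 0, 0], [0.111, -0.188, -0.105, 0, 0]]}}

```text
clock: 2.35
position: [605.8, -100.0, 108.9]
eef_rot: [-0.0, 0.415, 0.91, -0.0]
contact_force: [0.4, 0.3, 0.6]
opening: 0.004
```

```bash
python3 - <<'E'
from station import state, imaging
import cv2
s=state();print(s['position'],s['contact_force'])
a=imaging.snapshot("scene")[125:225,255:380];b=imaging.snapshot("side")[165:265,260:385]
cv2.imwrite('pics/a1.png',cv2.resize(a,None,fx=6,fy=6-.01,interpolation=cv2.INTER_CUBIC))
cv2.imwrite('pics/b1.png',cv2.resize(b,None,fx=6,fy=6-.01,interpolation=cv2.INTER_CUBIC))
E
```

```text
[605.78962922 -99.99233118 108.92631441] [0.36667201 0.33512002 0.5782834 ]
```

View pics/a1.png

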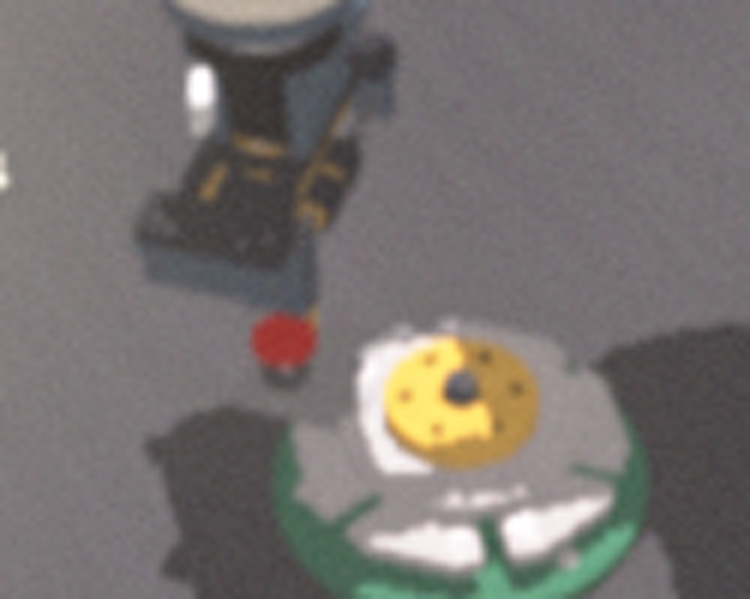

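View pics/b1.png

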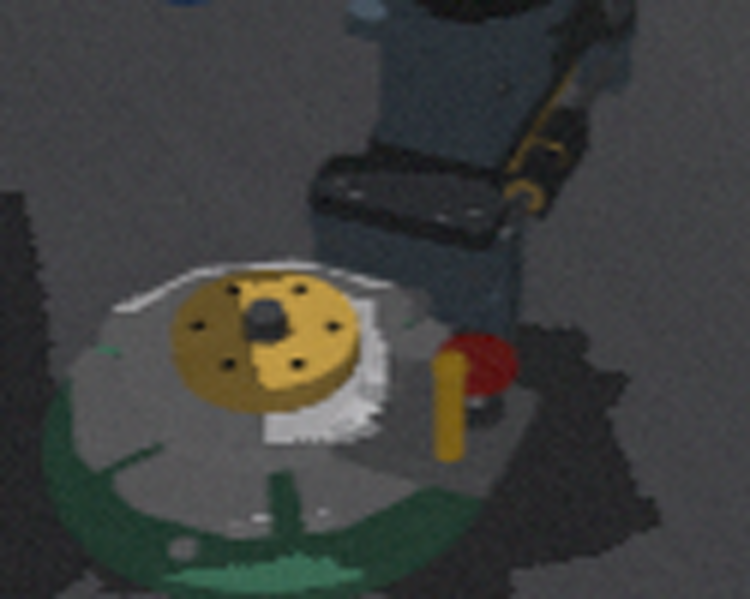

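```bash
python3 - <<'E'
from station import imaging
from h import *
for n,o in(("scene",(255,125)),("side",(260,165))):
    m=imaging.camera_model(n)
    for p in([605.8,-100,108.9],[605.8,-100,88],[605.8,-100,150],[582.3,-119.5,113.5]): print(n,p,((proj(m,p)-o)*6+2.5).round())
E
```

```text
scene [605.8, -100, 108.9] [281. 307.]
scene [605.8, -100, 88] [283. 335.]
scene [605.8, -100, 150] [277. 249.]
scene [582.3, -119.5, 113.5] [302. 264.]
side [605.8, -100, 108.9] [480. 322.]
side [605.8, -100, 88] [480. 359.]
side [605.8, -100, 150] [482. 246.]
side [582.3, -119.5, 113.5] [453. 356.]
```

```bash
python3 - <<'E'
import cv2,numpy as np
from station import imaging
a=cv2.imread('pics/a1.png');b=cv2.imread('pics/b1.png')
g=lambda x:(255*np.clip(x/255./.6,0,1)**.5).astype('uint8')
cv2.imwrite('pics/b1g.png',g(b));cv2.imwrite('pics/a1g.png',g(a))
cv2.imwrite('pics/w1.png',imaging.snapshot('wrist'))
E
```

```text
(no output)
```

View pics/b1g.png

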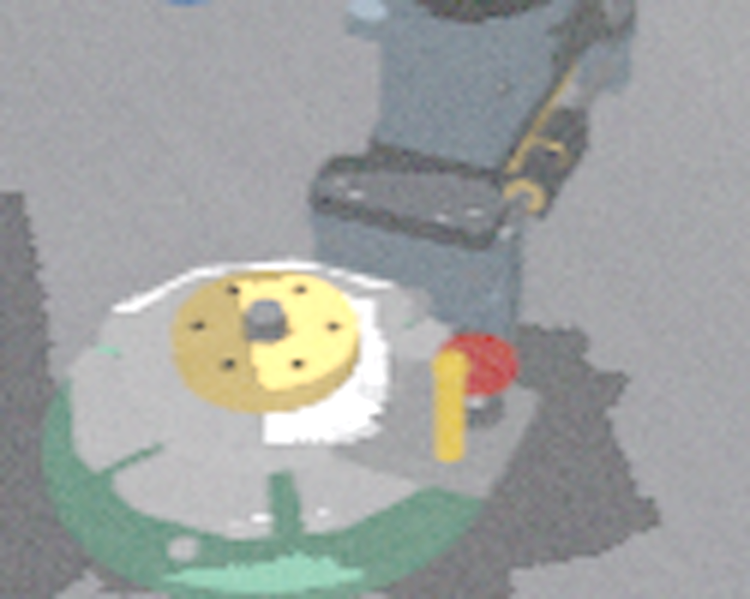

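View pics/a1g.png

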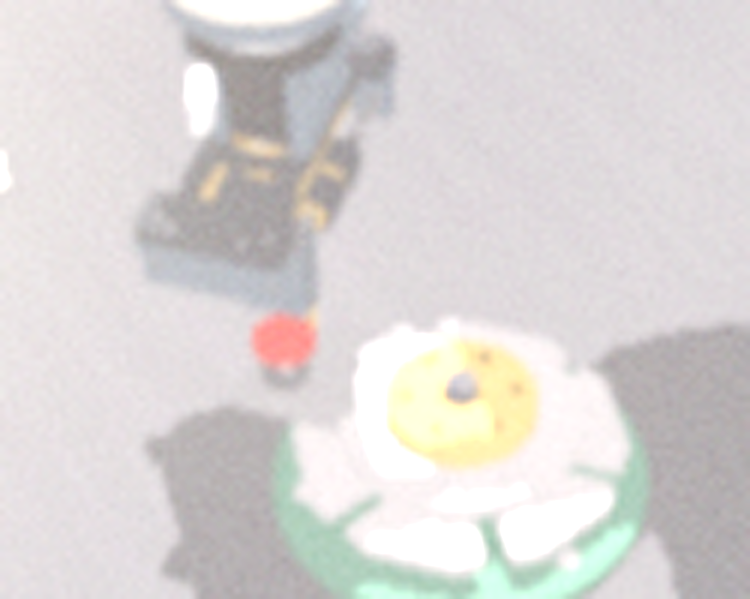

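View pics/w1.png

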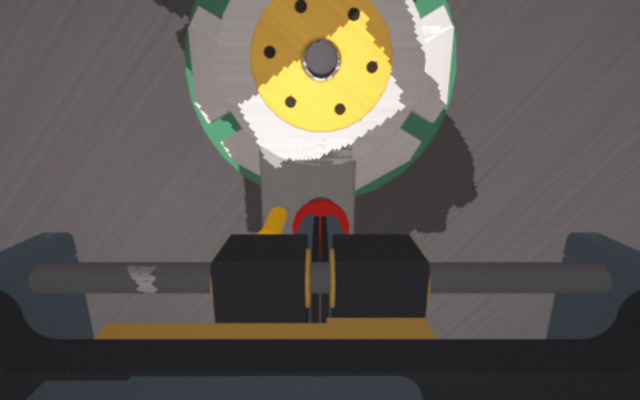

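```bash
python3 - <<'E'
from station import imaging
from h import *
t=np.radians(41);y=np.array([np.cos(t),np.sin(t),0]);x=np.array([-y[1],y[0],0])
c=np.array([605.8,-100,108.9])
for n,o,f in(("scene",(255,125),'a1'),("side",(260,165),'b1')):
    m=imaging.camera_model(n); im=cv2.imread(f'pics/{f}.png')
    def box(hx,hy,z0,z1,col):
        q=[]
        for z in(z0,z1):
            P=[((proj(m,c+sx*hx*x+sy*hy*y+[0,0,z])-o)*6+2.5) for sx,sy in((1,1),(1,-1),(-1,-1),(-1,1))]
            cv2.polylines(im,[np.int32(P)],True,col,1); q.append(P)
        for a,b in zip(*q): cv2.line(im,tuple(np.int32(a)),tuple(np.int32(b)),col,1)
    box(38,89,79,160,(0,255,255)); box(16,13.5,0,79,(0,255,0))
    cv2.imwrite(f'pics/{f}o.png',im)
E
python3 -c "
import cv2
cv2.imwrite('pics/o.png',cv2.resize(cv2.hconcat([cv2.imread('pics/a1o.png')[:,:500],cv2.imread('pics/b1o.png')[:,200:]]),(800,467)))"
```

```text
(no output)
```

View pics/o.png

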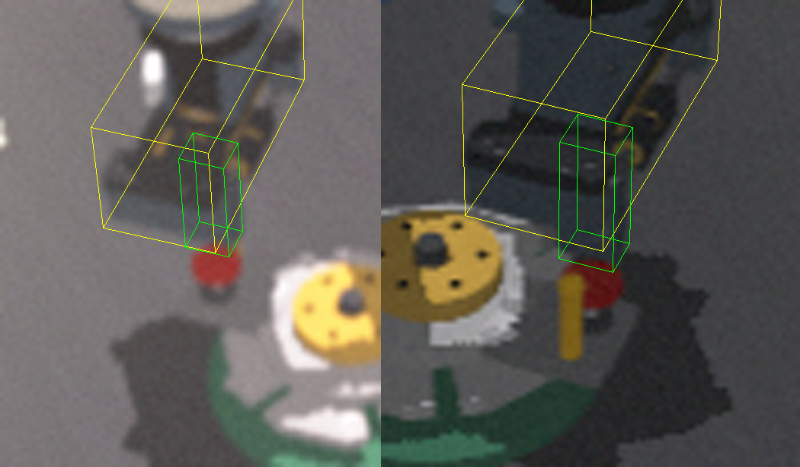

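The overlay of the gripper outline agrees with both views, so the tip is centred over the plunger and the body clears the post. Now I'll press straight down about 12 mm.

>>> {"fn": "move_arm", "kwargs": {"moves": [[0, -0.0005, -0.012, 0, 0], [0, -0.0005, -0.018, 0, 0], [0, -0.0005, -0.022, 0, 0], [0, -0.0005, -0.026, 0, 0], [0, -0.0005, -0.03, 0, 0], [0, -0.0005, -0.033, 0, 0], [0, -0.0005, -0.033, 0, 0], [0, -0.0005, -0.033, 0, 0]]}}

```text
clock: 3.3
position: [605.9, -100.5, 76.3]
eef_rot: [0.0, 0.415, 0.91, -0.0]
contact_force: [-3.5, 1.6, 6.3]
opening: 0.002
```

```bash
cat >> h.py <<'E'
def tip(th,off,r=100.,a0=-49.):
    a=np.radians(a0)-th
    return np.array([539.4,-24.4])+r*np.array([np.cos(a),np.sin(a)])+off*np.array([np.sin(a),-np.cos(a)])
E
python3 - <<'E'
from h import *
for th,o in [(0,4),(0,8),(0,10),(.06,10),(.12,10),(.18,10),(.24,10),(.3,10),(.36,10),(.42,10),(.48,10),(.48,10)]:
    print(th,((tip(th,o)-[605.9,-100.5])/1000).round(4))
E
```

```text
0 [-0.0039 -0.002 ]
0 [-0.0069 -0.0046]
0 [-0.0084 -0.0059]
0.06 [-0.0135 -0.0093]
0.12 [-0.0187 -0.0123]
0.18 [-0.0241 -0.015 ]
0.24 [-0.0296 -0.0174]
0.3 [-0.0353 -0.0194]
0.36 [-0.0411 -0.0211]
0.42 [-0.0469 -0.0225]
0.48 [-0.0529 -0.0235]
0.48 [-0.0529 -0.0235]
```

>>> {"fn": "move_arm", "kwargs": {"moves": [[-0.0035, -0.0025, -0.001, 0, 0], [-0.007, -0.0045, -0.0015, 0, 0], [-0.0085, -0.006, -0.0015, 0, 0], [-0.0135, -0.0093, -0.0015, -0.06, 0], [-0.0187, -0.0123, -0.0015, -0.12, 0], [-0.024, -0.015, -0.0015, -0.18, 0], [-0.0296, -0.0174, -0.0015, -0.24, 0], [-0.0353, -0.0194, -0.0015, -0.3, 0], [-0.041, -0.021, -0.0015, -0.36, 0], [-0.047, -0.0225, -0.0015, -0.42, 0], [-0.053, -0.0235, -0.0015, -0.48, 0], [-0.053, -0.0235, -0.0015, -0.48, 0]]}}

```text
clock: 4.5
position: [552.6, -124.0, 75.1]
eef_rot: [0.0, 0.62, 0.784, -0.0]
contact_force: [-1.5, 2.5, 6.2]
opening: 0.007
```

```bash
python3 - <<'E'
from station import state, imaging
import cv2
s=state();print(s['position'],s['contact_force'])
a=imaging.snapshot("scene")[125:225,255:380];b=imaging.snapshot("side")[165:265,260:385]
cv2.imwrite('pics/2.png',cv2.convertScaleAbs(cv2.resize(cv2.hconcat([a,b]),(800,320),interpolation=cv2.INTER_CUBIC),alpha=1.5))
E
```

```text
[ 552.64212519 -124.02486504   75.08915806] [-1.47997863  2.4503193   6.1901864 ]
```

View pics/2.png

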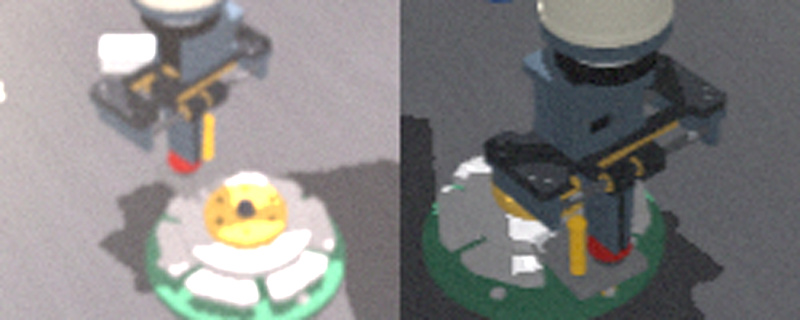

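```bash
python3 - <<'E'
from station import imaging
from h import *
ms=[imaging.camera_model(n) for n in("scene","side")]
uv=[(209/3.2+255,121/3.2+125),(577/3.2-125+260,224/3.2+165)]
x,e=tri(ms,uv);print(x,e); d=x[:2]-[539.4,-24.4];an=np.degrees(np.arctan2(d[1],d[0]));print(np.linalg.norm(d),an,np.radians(-65.7-an))
d=np.array([552.6,-124])-[539.4,-24.4];print(np.linalg.norm(d),np.degrees(np.arctan2(d[1],d[0])))
p=np.array([552.6,-124.])
for th,o in [(.52,12),(.58,10),(.64,10),(.7,10),(.76,10),(.82,10),(.88,10),(.94,10),(1.0,10),(1.047,10),(1.06,11)]:
    print(th,((tip(th,o)-p)/1000).round(4))
E
```

```text
[ 522.45502776 -126.12525166  105.23316943] [np.float64(1.580362366819025), np.float64(1.5803623668188074)]
103.12690682066493 -99.45726043766227 0.5891753410904286
100.47089130688549 -82.45057823173671
0.52 [-0.0055 -0.0008]
0.58 [-0.0096 -0.0008]
0.64 [-0.0156 -0.0009]
0.7 [-0.0216 -0.0005]
0.76 [-0.0276  0.0001]
0.82 [-0.0336  0.0012]
0.88 [-0.0394  0.0026]
0.94 [-0.0452  0.0043]
1.0 [-0.0509  0.0064]
1.047 [-0.0552  0.0083]
1.06 [-0.0573  0.0092]
```

The table is at about 0.59 rad, because friction carried it along with the plunger. I'll lift the tip to z≈95 so the tooth rides under the ring, then push the post.

>>> {"fn": "move_arm", "kwargs": {"moves": [[0, 0, 0.008, 0, 0], [0, 0, 0.016, 0, 0], [0, 0, 0.02, 0, 0], [-0.005, -0.0008, 0.02, -0.05, 0], [-0.0096, -0.0008, 0.02, -0.1, 0], [-0.0156, -0.0008, 0.02, -0.16, 0], [-0.0216, -0.0005, 0.02, -0.22, 0], [-0.0276, 0, 0.02, -0.28, 0], [-0.0336, 0.001, 0.02, -0.34, 0], [-0.0394, 0.0026, 0.02, -0.4, 0], [-0.0394, 0.0026, 0.02, -0.4, 0]]}}

```text
clock: 5.7
position: [513.5, -121.3, 95.5]
eef_rot: [0.001, 0.763, 0.646, 0.0]
contact_force: [0.7, 0.6, 0.3]
opening: 0.006
```

```bash
python3 - <<'E'
from station import state, imaging
import cv2
s=state();print(s['position'],s['contact_force'])
a=imaging.snapshot("scene")[125:225,255:380];b=imaging.snapshot("side")[165:265,260:385]
cv2.imwrite('pics/3.png',cv2.convertScaleAbs(cv2.resize(cv2.hconcat([a,b]),(800,320),interpolation=cv2.INTER_CUBIC),alpha=1.5))
E
```

```text
[ 513.53261071 -121.27742536   95.46052968] [0.713079   0.62448591 0.34692483]
```

View pics/3.png

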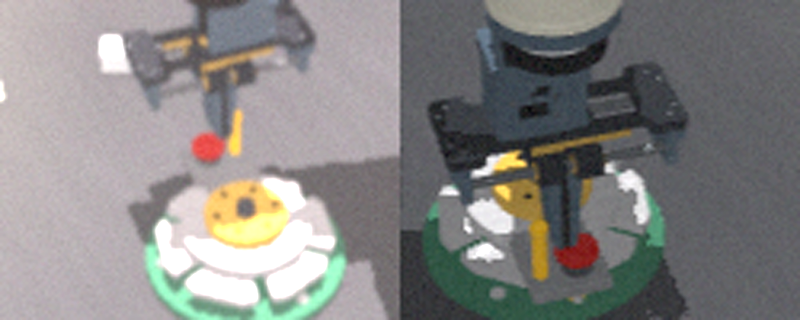

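```bash
python3 - <<'E'
from station import imaging
from h import *
ms=[imaging.camera_model(n) for n in("scene","side")]
uv=[(238/3.2+255,117/3.2+125),(540/3.2-125+260,226/3.2+165)]
x,e=tri(ms,uv);print(x,e); 
for x in (x,atz(ms[1],uv[1],106)):
    d=x[:2]-[539.4,-24.4];an=np.degrees(np.arctan2(d[1],d[0]));print(np.linalg.norm(d),an,np.radians(-65.7-an))
p=np.array([513.5,-121.3])
for th,o in [(.88,10),(.94,10),(1.0,10),(1.04,10),(1.047,12),(1.047,14),(1.047,16)]:
    print(th,o,((tip(th,o)-p)/1000).round(4))
E
```

```text
[ 494.88663402 -115.49684962  105.84915887] [np.float64(2.5221010872949923), np.float64(2.5221010872950864)]
101.39070845878626 -116.04188394361118 0.8786316264728825
101.89060884936434 -114.61670828719106 0.8537576188490799
0.88 10 [-0.0003 -0.0001]
0.94 10 [-0.0061  0.0016]
1.0 10 [-0.0118  0.0037]
1.04 10 [-0.0155  0.0053]
1.047 12 [-0.018   0.0062]
1.047 14 [-0.0199  0.0069]
1.047 16 [-0.0218  0.0075]
```

Table at about 0.87 rad, as planned. I'll keep pushing to the notch and watch the force.

>>> {"fn": "move_arm", "kwargs": {"moves": [[-0.003, 0.001, 0, -0.03, 0], [-0.006, 0.0016, 0, -0.06, 0], [-0.009, 0.0027, 0, -0.09, 0], [-0.0118, 0.0037, 0, -0.12, 0], [-0.014, 0.0045, 0, -0.14, 0], [-0.0155, 0.0053, 0, -0.16, 0], [-0.0155, 0.0053, 0, -0.16, 0]]}}

```text
clock: 6.5
position: [497.8, -116.0, 95.3]
eef_rot: [0.0, 0.812, 0.584, -0.0]
contact_force: [1.5, -0.2, 0.3]
opening: 0.004
```

```bash
python3 - <<'E'
from station import state, imaging
import cv2
s=state();print(s['position'],s['contact_force'])
a=imaging.snapshot("scene")[125:225,255:380];b=imaging.snapshot("side")[165:265,260:385]
cv2.imwrite('pics/4.png',cv2.convertScaleAbs(cv2.resize(cv2.hconcat([a,b]),(800,320),interpolation=cv2.INTER_CUBIC),alpha=1.5))
E
```

```text
[ 497.76650734 -115.98543759   95.27896777] [ 1.49015778 -0.18846041  0.34520232]
```

View pics/4.png

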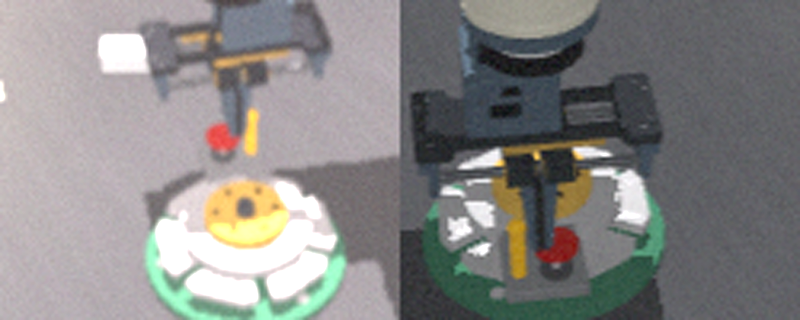

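>>> {"fn": "move_arm", "kwargs": {"moves": [[-0.001, 0.0004, 0, 0, 0], [-0.002, 0.0007, 0, 0, 0], [-0.003, 0.001, 0, 0, 0], [-0.004, 0.0014, 0, 0, 0], [-0.004, 0.0014, 0, 0, 0]]}}

```text
clock: 7.1
position: [494.2, -114.8, 95.3]
eef_rot: [0.001, 0.812, 0.584, -0.0]
contact_force: [4.5, -0.9, -1.7]
opening: 0.006
```

>>> {"fn": "move_arm", "kwargs": {"moves": [[-0.001, 0.0004, 0, 0, 0], [-0.002, 0.0007, 0, 0, 0], [-0.002, 0.0007, 0, 0, 0]]}}

```text
clock: 7.4
position: [493.8, -114.6, 95.6]
eef_rot: [0.002, 0.812, 0.584, 0.001]
contact_force: [10.3, -3.2, -5.5]
opening: 0.004
```

The force climbed to about 11 N while the tip barely moved, so the table is locked. I'll back off, lift and check.

>>> {"fn": "move_arm", "kwargs": {"moves": [[0.004, -0.001, 0.001, 0, 0], [0.008, -0.003, 0.002, 0, 0], [0.008, -0.003, 0.01, 0, 0], [0.008, -0.003, 0.04, 0, 0], [0.008, -0.003, 0.08, 0, 0], [-0.02, 0.03, 0.12, 0, 0], [-0.06, 0.07, 0.15, 0, 0], [-0.09, 0.11, 0.17, 0, 0], [-0.11, 0.15, 0.18, 0, 0], [-0.12, 0.19, 0.18, 0, 0], [-0.12, 0.23, 0.18, 0, 0], [-0.12, 0.23, 0.18, 0, 0]]}}

```text
clock: 8.6
position: [372.1, 120.2, 276.5]
eef_rot: [0.001, 0.81, 0.587, 0.002]
contact_force: [-0.5, -0.6, 0.2]
opening: 0.007
```

```bash
python3 - <<'E'
from station import state, imaging
import cv2
s=state();print(s['position'],s['contact_force'])
A=imaging.snapshot("scene");B=imaging.snapshot("side")
cv2.imwrite('pics/s5.png',A);cv2.imwrite('pics/d5.png',B)
a=A[155:235,280:380];b=B[195:275,260:360]
cv2.imwrite('pics/za5.png',cv2.resize(a,None,fx=7,fy=7,interpolation=cv2.INTER_CUBIC))
cv2.imwrite('pics/zb5.png',cv2.resize(b,None,fx=7,fy=7,interpolation=cv2.INTER_CUBIC))
E
```

```text
[372.07061642 120.20480752 276.51391304] [-0.5458722  -0.633332    0.18941892]
```

View pics/za5.png

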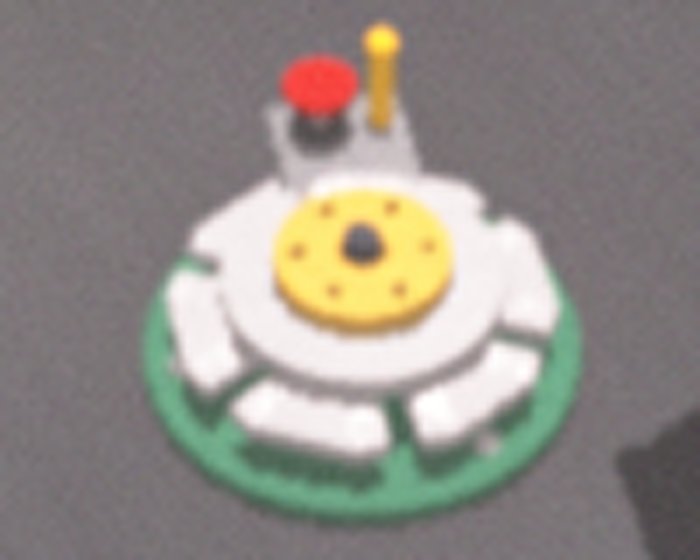

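View pics/zb5.png

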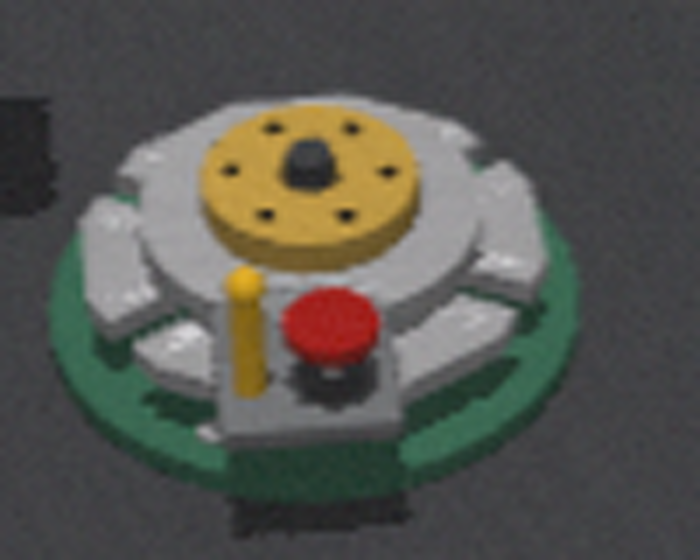

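View pics/s5.png

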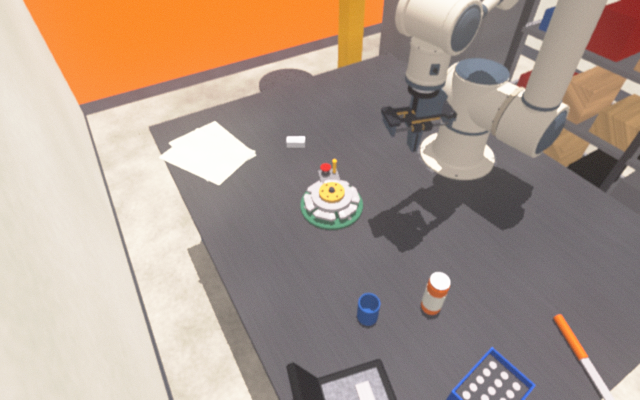

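In the zooms the plunger sits at scene (320,85) and side (330,325), and the ball at scene (382,42) and side (245,284). The flange, can, pot and block look unmoved.

```bash
python3 - <<'E'
from station import imaging
from h import *
ms=[imaging.camera_model(n) for n in("scene","side")]
o=[(280,155),(260,195)]
for n,a,b,a0 in [("plunger",(320,84),(330,324),-49),("ball",(382,42),(245,284),-65.7)]:
    uv=[((p[0]+.5)/7-.5+q[0],(p[1]+.5)/7-.5+q[1]) for p,q in zip((a,b),o)]
    x,e=tri(ms,uv);d=x[:2]-[539.4,-24.4];an=np.degrees(np.arctan2(d[1],d[0]))
    print(n,x.round(1),np.round(e,1),np.linalg.norm(d).round(1),np.radians(a0-an).round(3))
for k,(r,n) in {'scene0':('s5',0),'side0':('d5',0)}.items():
    A=cv2.imread(f'pics/{k}.png').astype(int);B=cv2.imread(f'pics/{r}.png').astype(int)
    for nm,(u,v) in (dict(can=(434,294),pot=(369,310),blk=(296,142)) if k[1]=='c' else dict(can=(238,147),pot=(291,152),blk=(349,335))).items():
        s=np.s_[v-22:v+22,u-22:u+22]; print(k,nm,cv2.phaseCorrelate(A[s].mean(2),B[s].mean(2)))
E
```

```text
plunger [ 505.  -118.4   86.5] [1.1 1.1] 100.1 1.067
ball [ 477.1 -108.   108.2] [0.8 0.8] 104.2 1.064
scene0 can ((0.5416819438865872, 0.5399583137216553), 1.000864966410588)
scene0 pot ((0.5452741125546368, 0.5277851676366225), 1.0761639845099156)
scene0 blk ((0.4555465418681024, 0.5062658316963606), 1.02420072180219)
side0 can ((0.40480743852917556, 0.5466004685948356), 0.9989017516901896)
side0 pot ((0.5248111241459945, 0.5238803579457816), 0.9748839526482795)
side0 blk ((0.5189445304960252, 0.45433198568468924), 1.026739967852302)
```

The plunger reads the same height as at the start (86.5 mm against 86.7 mm), so it is fully up. The turn reads 1.065 rad, inside 0.997–1.097, and nothing else moved.

```bash
python3 -c "
from station import hand_in
print(hand_in())"
```

```text
the job is handed in; nothing more can be done
None
```

The table is turned one notch clockwise and locked, and I handed the job in after about 9 s of the 38 s allowed. The hand-in gives no verdict, so this rests on my own last checks.

**What I did:** I pressed the plunger about 12 mm with the shut fingertips and turned the table to about 0.59 rad; friction on the button carried it there. I then lifted the tip clear of the button and pushed the yellow post until the tooth locked. At that point the force rose to about 11 N and the table stopped. I then backed off and lifted clear.

**Last checks, from the pictures:**
- **Table turn:** about 1.065 rad, inside the 0.997–1.097 limits. This is 0.018 rad above the nominal notch, about the size of the play and my measuring error.
- **Plunger:** 86.5 mm high against 86.7 mm at the start, so fully up.
- **Flange:** looks unmoved, still centred on its spigot.
- **Spray can, blue pot and gauge block:** no visible shift. The image comparison gave about half a pixel for all three in both views, which I took as an offset of the method, not movement.
- **Robot:** touching nothing, with force readings at the noise level.

No check failed. The two camera views disagreed by up to 2.5 mm on one reading taken during the turn, and by about 1 mm on the final ones.

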